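# Fit the drill chuck in the spindle taper

### The job

Take the drill chuck out of the wooden rack and fit its tapered shank into the upright spindle: press lightly and turn it until the two slots of its flange drop over the spindle's drive dogs, then push it down firmly against the stiff ejector until the flange sits flush on the spindle nose, and let go. Never load the spindle with more than 60 N, pushing or twisting, and leave the other tools and the things on the bench where they are.

Things in the scene. Friction and masses are not known exactly. Their poses are not given: they have to be found in the camera images.
- chuck_mid (a point): Grip centre of the loose steel drill chuck (0.6 to 0.9 kg), standing shank down in one of the rack's three holes. A plain round dark body, 38 mm diameter, from 24 mm below to 16 mm above this point; a bright cone with three jaws goes on to 36 mm above. z points up along the chuck's axis, away from the shank; x points along the line of its two slots.
- chuck_flange (a point): Centre of the underside of the chuck's flange, 36 mm below chuck_mid, same axes. The flange is 62 mm in diameter, 12 mm thick, with two like slots through its full thickness, open at the rim: towards +x and -x, each 15 mm wide (along y), from 20 mm radius outwards. Below it the shank tapers from 31 to 16 mm diameter over 48 mm.
- headstock: The fixed grey spindle unit with its steel spindle nose upright; base 200 mm square, 22 mm high, origin at the base's underside centre. z up; x and y along the base's sides. The spindle is held by a brake that slips only above about 1 N m. Its steel is ground and oiled: friction about 0.2.
- spindle_mouth (a point): Mouth centre of the tapered socket (32 mm, narrowing to 17 mm) in the flat 70 mm top face of the spindle nose, 85 mm above the bench; axes of the base. Two dogs stand 10 mm up from the face, opposite each other at 22 to 31 mm radius, 12 mm wide. The line through them lies anywhere within 0.45 rad either way of this x axis: not measured. Flange on the dogs' tops: chuck_mid is 46 mm above here.
- socket_end (a point): Point on the socket's axis, 43 mm below spindle_mouth: top of the stiff friction ejector as it starts. With the slots 5 mm over the dogs the shank's end rests on it (chuck_mid 41 mm above spindle_mouth). It yields to a push of 12 to 20 N on top of the chuck's weight and stays where pushed, 5 mm down when home: flange on the face, chuck_mid 36 mm above spindle_mouth.
- rack_top (a point): Centre of the top face of the fixed wooden rack (90 x 285 mm, 72 mm high). Three holes of 39 mm diameter, 95 mm apart, in a row along its y axis, the middle one here. A tool stands in each, its flange on this face.
- centre_mid (a point): Not to be disturbed: loose steel centre with the same shank and flange, a slender 28 mm body ending in a point, in another hole of the rack; 62 mm above the flange underside; this point lies 30 mm above it.
- stub_mid (a point): Not to be disturbed: loose cutter arbor with the same shank and flange, a 16 mm stem with a 40 mm washer and a 22 mm nut, 62 mm above the flange underside; this point lies 30 mm above it; in the remaining hole.
- spool_mid (a point): Not to be disturbed: a small turned wooden stand, 60 mm foot, 85 mm high, loose on the bench; its centre.
- wrench_grip (a point): Not to be disturbed: a steel wrench lying on the bench beyond the work; the middle of its handle.
Things that resemble listed ones, but are neither listed nor needed, are in the scene too. What is shaped like the part that bears chuck_mid but orange or purple is not meant.

How it is judged:
By the outcome, as a careful person would: the job done as asked, in the order asked, and still so for the second after the job is handed in, with the robot touching nothing.
It also fails if it takes over 69 s, if anything falls off the work surface, if the arm or the gripper's body presses on something with over 40 N, if the wrist force passes 120 N, or if a joint passes its speed limit or range.

### The arm

A 6-joint arm with a two-finger parallel gripper is mounted at the origin on the work surface. World frame = base frame: x ahead of the robot, y to its left, z up, the work surface at z = 0. Lengths are in m, angles in rad, forces in N, time in s.
With the tool pointing down it reaches from about 0.35 to 0.875 m from the base axis. Payload 4.2 kg.
Tool frame: the origin (TCP) lies midway between the tips of the shut fingers; the grasp point (between the pads) lies 19 mm behind it (hold_point_z is the distance from the TCP to the grasp point, in m); z points along the fingers, y is the line along which they close (so a half turn about z gives the same grasp; the last joint's range is limited). The gripper opens to 85 mm and grips with 20 to 120 N. Pads are 22 mm wide; open, the fingers measure 114 mm over their backs; the gripper's body (76 mm by 85 mm) begins 54 mm behind the grasp point. The pads swing forward as they close: fully open they stand 13 mm farther back than shut.
Start: joints at [1.45, 0.385, 0.008, 0, -1.194, -0.259], TCP at [0.232, 0.58, 0.231] pointing down, gripper open.
Joint ranges: [-3.14, 3.14], [-1.21, 2.06], [-1.07, 1.41], [-3.16, 2.05], [-2.99, -0.16], [-3.1, 3.1]. Speed limits (rad/s): [2.79, 2.79, 3.14, 3.14, 3.14, 3.14].

### API

Orientations are given as a 3x3 rotation matrix whose columns are the frame's x, y, z axes.
In Python, from rig import move_to, move_l, movej, set_gripper, hold, ik, grab_frame, camera_params, Unreachable, job_done, search_frame, masks_of, current_clock, current_joint_positions, current_dq, current_joint_torque, current_ee_pos, current_tool_rot, current_wrist_force, current_ft_torque, current_grip_width, current_grasp_force, hold_point_z gives the robot as it stands. The module is installed in compiled form; this text tells all that it offers. Calls block until the motion is done:
- move_to(position, orientation): joint-space move of the TCP to a pose.
- move_l(position, ori=None, v=0.15): straight line of the TCP; ori=None keeps the orientation; v is the mean speed in m/s.
- movej(angles): joint-space move.
- set_gripper(opening): finger opening in m; the grip force is fixed at half the most; returns when the fingers have stopped.
- hold(seconds).
- ik(position, orientation): joint angles nearest the present ones, or None.
- grab_frame(name): name is "scene" or "top"; returns the picture (384x512x3 uint8, blue, green, red); there is no depth.
- camera_params(name): a dict with "fov_y" (degrees; the focal length in pixels is half the picture's height over the tangent of half this angle, whatever the lens; pixels are square), "cx", "cy" (the principal point, pixels), "R" (3x3) and "t" (3): a world point X has camera coordinates R X + t. Camera axes: x right, y down, z forward; pixel columns grow to the right and rows downward; lengths in m; the calibration is good to about 2 mm. A picture is of the moment at which its call begins. camera_params takes no time and is no camera call.
A pose or a line that the arm cannot do raises Unreachable and nothing moves.
- job_done(): hands the job in; it is judged then, once.
Trained networks look in the newest picture that a camera, given by its name, has taken for a name from the list of things; names that differ only in an ending like _2 or _b are one class to them, and where a whole thing is asked for, a point or a joint stands for the part that bears it (a point fixed in the world has none). Each returns a list of dicts, best first, with "score" (0 to 1); they miss things now and then, are a little off and sometimes report something else, mostly with a low value. They report only what shows in the picture. A call takes as long as a camera call. They do not tell look-alikes from the thing itself.
- search_frame(query, camera): "box" ([centre column, centre row, width, height] as shares, 0 to 1, of the picture: columns of its width, rows of its height, round what is visible of it).
- masks_of(query, camera): "mask" (384x512 bool, what is visible of it) and "box" ([centre column, centre row, width, height] as shares, 0 to 1, of the picture: columns of its width, rows of its height, round what is visible of it).
Readings, each from a call of its own:
- current_clock(): time.
- current_joint_positions(): joint angles.
- current_dq(): joint speeds.
- current_joint_torque(): joint torques, N m.
- current_ee_pos(): TCP position.
- current_tool_rot(): TCP orientation.
- current_wrist_force(): force on the tool from outside, world axes, zero at the start.
- current_ft_torque(): the same for the moment, N m.
- current_grip_width(): finger opening in m.
- current_grasp_force(): force on a finger pad.
Only numpy, scipy, OpenCV 4.12 (cv2) and the standard library are available. Lean on these libraries where they do the work, as an engineer would, in place of code of your own. Each camera call takes 0.05 s, during which the arm holds its last target. There are 200 camera calls.

## Working session

There is one attempt and no reset: what is moved stays moved. The work goes in short steps, each a Python script; the robot and the scene stay as the last script left them, time stands still between calls to the robot, and variables do not carry over. Pictures are saved under pics/ and viewed, at most 10 in all, crops included, and the job is handed in when it is done.

```bash
mkdir -p pics
python3 - <<'E'
from rig import *
import cv2, numpy as np
for c in ("scene","top"):
    f=grab_frame(c); cv2.imwrite(f"pics/{c}0.png",f); p=camera_params(c)
    print(c,p["fov_y"],p["cx"],p["cy"],np.round(p["R"],4).tolist(),np.round(p["t"],4).tolist(), p.keys())
    for q in ("chuck_mid","headstock","rack_top","centre_mid","stub_mid","spool_mid","wrench_grip","spindle_mouth"):
        try: print(q,[(round(d["score"],2),np.round(np.array(d["box"])*[512,384,512,384],1).tolist()) for d in search_frame(q,c)][:4])
        except Exception as e: print(q,e)
a=cv2.imread("pics/scene0.png");b=cv2.imread("pics/top0.png")
print(current_clock(),hold_point_z if not callable(hold_point_z) else hold_point_z())
E
```

```text
scene 46.42726495673748 251.64448521949654 197.89560441608316 [[0.6168, 0.7871, -0.0014], [0.4691, -0.369, -0.8024], [-0.632, 0.4943, -0.5968]] [-0.4096, -0.1786, 1.5333] dict_keys(['fov_y', 'cx', 'cy', 'R', 't'])
chuck_mid [(0.63, [288.5, 159.2, 19.9, 26.3]), (0.59, [324.2, 194.0, 24.0, 43.3])]
headstock [(0.72, [159.3, 258.7, 115.0, 89.7]), (0.49, [266.5, 176.7, 22.9, 32.4])]
rack_top [(0.86, [287.1, 184.2, 86.3, 67.3])]
centre_mid [(0.61, [310.1, 153.2, 24.8, 20.2])]
stub_mid [(0.69, [265.2, 176.4, 20.1, 26.7])]
spool_mid [(0.76, [291.2, 253.7, 23.8, 43.6]), (0.48, [291.3, 160.7, 25.5, 29.9])]
wrench_grip [(0.94, [244.8, 286.1, 55.2, 51.6])]
spindle_mouth []
top 56.342935827583396 249.93421167757944 192.54307382462505 [[0.0139, -0.9999, -0.0048], [-0.9959, -0.0134, -0.0894], [0.0893, 0.006, -0.996]] [0.0696, 0.5969, 0.7353] dict_keys(['fov_y', 'cx', 'cy', 'R', 't'])
chuck_mid [(0.95, [157.3, 293.8, 34.2, 33.2]), (0.93, [162.4, 226.0, 37.1, 32.2]), (0.66, [166.5, 161.3, 32.3, 30.0])]
headstock [(0.89, [373.6, 219.3, 109.4, 103.5])]
rack_top [(0.97, [163.0, 224.4, 148.4, 60.5])]
centre_mid [(0.56, [116.5, 231.1, 34.8, 31.9])]
stub_mid [(0.61, [212.3, 220.0, 32.5, 29.7])]
spool_mid [(0.61, [267.2, 116.9, 27.9, 40.1])]
wrench_grip [(0.66, [326.3, 127.4, 16.6, 77.4])]
spindle_mouth [(0.57, [375.7, 219.5, 105.7, 106.9])]
0.9 0.0187
```

View pics/scene0.png

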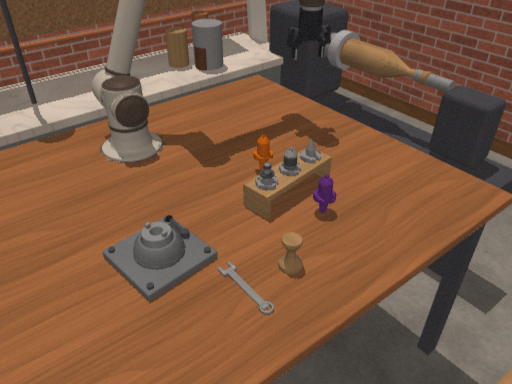

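View pics/top0.png

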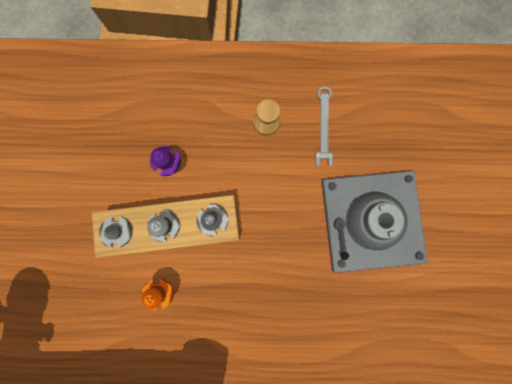

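Run:
```python
import cv2, numpy as np
a=cv2.imread("pics/top0.png");b=cv2.imread("pics/scene0.png")
r=lambda i,s:cv2.resize(i,s,interpolation=cv2.INTER_CUBIC)
c1=r(a[190:265,85:245],(800,375)); 
c2=r(a[180:260,335:435],(400,320)); c3=r(b[125:225,240:350],(400,364))
cv2.imwrite("pics/c1.png",np.vstack([r(a[195:250,90:240],(800,293)),np.hstack([r(a[175:260,325:435],(400,307)),r(b[130:215,235:345],(400,307))])]))
```

```text
(no output)
```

View pics/c1.png

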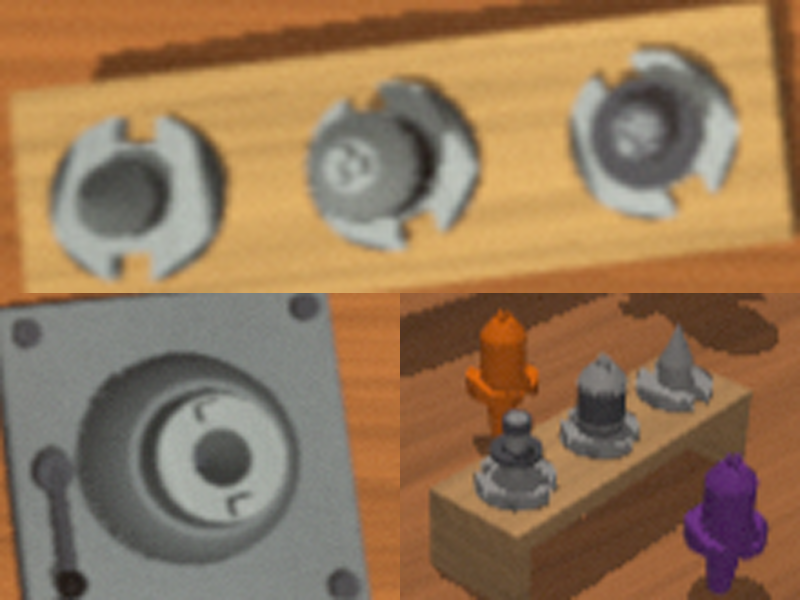

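```bash
cat > h.py <<'E'
import numpy as np, cv2
from rig import *
def cam(c):
    p=camera_params(c); f=192/np.tan(np.radians(p["fov_y"])/2)
    K=np.array([[f,0,p["cx"]],[0,f,p["cy"]],[0,0,1]]); return K,np.array(p["R"]),np.array(p["t"])
def unproj(c,uv,z):
    K,R,t=cam(c); d=R.T@np.linalg.solve(K,[uv[0],uv[1],1]); C=-R.T@t
    return C+d*(z-C[2])/d[2]
def proj(c,X):
    K,R,t=cam(c); q=K@(R@np.asarray(X)+t); return q[:2]/q[2]
def rect(c,img,ctr,z,half=.05,n=400):
    # output: up=+x world, left=+y world
    s=2*half/n
    pts=[];dst=[(0,0),(n,0),(n,n),(0,n)]
    for (u,v) in dst: pts.append(proj(c,[ctr[0]+half-v*s,ctr[1]+half-u*s,z]))
    M=cv2.getPerspectiveTransform(np.float32(pts),np.float32(dst))
    return cv2.warpPerspective(img,M,(n,n),flags=cv2.INTER_CUBIC)
E
python3 - <<'E'
from h import *
a=cv2.imread("pics/top0.png");b=cv2.imread("pics/scene0.png")
ch=unproj("top",(163.9,225.6),.084); sp=unproj("top",(325+222/3.636,175+(457-293)/3.636),.085)
L=unproj("top",(90+139/5.333,195+196/5.333),.084);Rr=unproj("top",(90+654/5.333,195+131/5.333),.084)
print(ch,sp,L,Rr,np.linalg.norm(L-Rr)); print("scene proj",proj("scene",ch),proj("scene",sp))
print("spool",unproj("top",(267,110),.085),"orange",unproj("top",(155,295),.1),"purple",unproj("top",(163,160),.1))
for n in (("sp",sp,.085,.05),):pass
row=lambda ctr,z:[rect("top",a,ctr,z),rect("scene",b,ctr,z)]
g=[row(ch,.084),row(sp,.085)]
out=np.vstack([np.hstack([cv2.resize(i,(300,300)) for i in r]) for r in g])
for k in (0,300):
  for j in (0,300):
    for q in range(0,300,30): cv2.line(out,(j+q,k),(j+q,k+(8 if q!=150 else 20)),(0,0,255),1); cv2.line(out,(j,k+q),(j+(8 if q!=150 else 20),k+q),(0,0,255),1)
cv2.imwrite("pics/r1.png",out)
E
```

```text
[0.52370972 0.24447371 0.084     ] [ 0.54037712 -0.18825933  0.085     ] [0.51046698 0.33745578 0.084     ] [0.53677373 0.14956697 0.084     ] 0.18972151478493496
scene proj [288.8231658  166.06142024] [155.70037463 230.43275388]
spool [0.75722473 0.04551976 0.085     ] orange [0.39400093 0.25269793 0.1       ] purple [0.65041899 0.24679724 0.1       ]
```

View pics/r1.png

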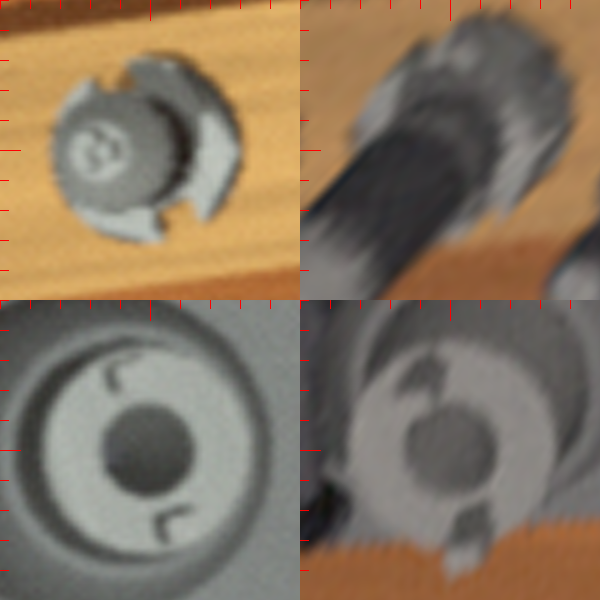

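```bash
cat >> h.py <<'E'
def ori(deg):
    c,s=np.cos(np.radians(deg)),np.sin(np.radians(deg))
    return np.array([[-s,c,0],[c,s,0],[0,0,-1.]])
CH=np.array([.5242,.2453]); SP=np.array([.5404,-.1881])
def st(m=""):
    print(m,"t%.1f"%current_clock(),"p",np.round(current_ee_pos(),4),"F",np.round(current_wrist_force(),1),"M",np.round(current_ft_torque(),2),"w%.4f"%current_grip_width(),"g%.0f"%current_grasp_force())
E
python3 - <<'E'
from h import *
st()
for d in (8,188):
    for p in ([*CH,.2],[*CH,.087],[*SP,.22],[*SP,.1]): 
        q=ik(p,ori(d)); print(d,None if q is None else np.round(q,2))
print(np.round(current_tool_rot(),2).tolist())
E
```

```text
t0.9 p [0.2317 0.5805 0.2313] F [-0.  -0.6  0. ] M [-0.05  0.02 -0.02] w0.0854 g0
8 [ 0.72  0.33 -0.16  0.   -1.08  2.56]
8 [ 0.72  0.45 -0.29  0.   -0.83  2.56]
8 [-0.05  0.3  -0.14  0.   -1.12 -2.95]
8 [-0.05  0.42 -0.3   0.   -0.85 -2.95]
188 [ 0.72  0.33 -0.16  0.   -1.08 -0.58]
188 [ 0.72  0.45 -0.29  0.   -0.83 -0.58]
188 [-0.05  0.3  -0.14  0.   -1.12  0.19]
188 [-0.05  0.42 -0.3   0.   -0.85  0.19]
[[0.93, -0.37, -0.0], [-0.37, -0.93, 0.0], [-0.0, -0.0, -1.0]]
```

Run:
```python
from h import *
O=ori(188)
move_to([*CH,.22],O); st("above")
move_l([*CH,.087],v=.15); st("down")
set_gripper(.030); st("grip")
p=current_ee_pos()
move_l([*CH,.095],v=.04); st("lift8")
move_l([*CH,.215],v=.15); hold(.3); st("up")
cv2.imwrite("pics/l1.png",np.vstack([cv2.resize(grab_frame("scene")[60:260,200:400],(400,400)),cv2.resize(grab_frame("top")[150:250,80:280],(400,200))]))
```

```text
above t2.5 p [0.524  0.2462 0.22  ] F [ 0.2  0.6 -0.7] M [-0.03 -0.06  0.01] w0.0853 g0
down t3.6 p [0.5248 0.2459 0.0879] F [-0.2  0.2  0.4] M [-0.01 -0.02  0.03] w0.0856 g0
grip t4.1 p [0.5242 0.2454 0.0877] F [-1.2  0.1  5.6] M [-0.02  0.66 -0.01] w0.0366 g61
lift8 t4.4 p [0.5234 0.2448 0.0937] F [-0.4 -0.4 -9.1] M [ 0.02  0.02 -0.04] w0.0366 g61
up t5.7 p [0.524  0.2452 0.2143] F [ 0.3  0.1 -8.3] M [-0.07  0.04 -0.02] w0.0364 g61
```

View pics/l1.png

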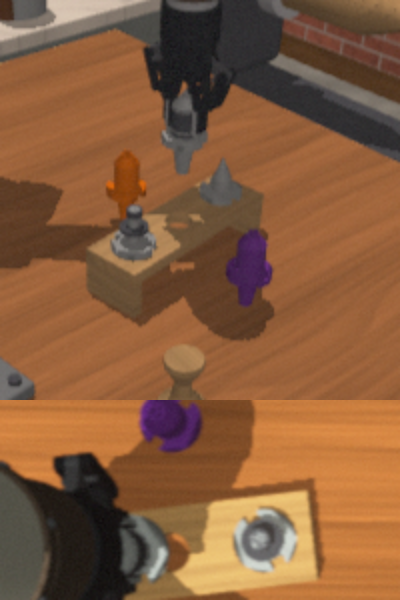

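```bash
cat >> h.py <<'E'
def F(n=3):
    r=[]
    for _ in range(n): r.append(np.r_[current_wrist_force(),current_ft_torque()]); hold(.02)
    return np.mean(r,0)
E
python3 - <<'E'
from h import *
O=ori(194)
move_l([*SP,.215],ori=O,v=.25); hold(.4); b=F(8); np.save("base.npy",b); st("above"); print(b.round(2))
move_l([*SP,.155],v=.1)
z=.155
while z>.108:
    z-=.004 if z>.122 else .001
    move_l([*SP,z],v=.03); f=F()-b
    if z<.12 or np.abs(f[:3]).max()>3: print(round(z,4),current_ee_pos().round(4) if hasattr(current_ee_pos(),'round') else current_ee_pos(),f.round(2))
    if np.linalg.norm(f[:3])>5: break
st("end")
cv2.imwrite("pics/p1.png",cv2.resize(grab_frame("scene")[150:300,90:240],(600,600),interpolation=cv2.INTER_CUBIC))
E
```

```text
above t8.2 p [ 0.5404 -0.188   0.215 ] F [ 0.  -0.4 -8.6] M [-0.03 -0.03 -0.04] w0.0367 g61
[ 0.04 -0.12 -8.73 -0.01 -0.   -0.  ]
0.119 [ 0.5403 -0.1881  0.1188] [ 0.12  0.83  0.21 -0.01  0.01  0.02]
0.118 [ 0.5404 -0.1881  0.118 ] [-0.06  0.1   0.41 -0.02  0.01  0.01]
0.117 [ 0.5404 -0.1881  0.1169] [-0.23 -0.07 -0.38 -0.    0.01  0.02]
0.116 [ 0.5403 -0.1881  0.1159] [ 0.08 -0.14  0.1  -0.02 -0.01 -0.01]
0.115 [ 0.5404 -0.1881  0.1149] [0.37 0.31 0.79 0.02 0.01 0.01]
0.114 [ 0.5403 -0.1881  0.1139] [ 0.25  0.04  0.06 -0.01 -0.03  0.01]
0.113 [ 0.5404 -0.1881  0.113 ] [-0.25  0.34  0.28  0.01  0.    0.  ]
0.112 [ 0.5404 -0.1881  0.112 ] [-0.19 -0.06  0.17 -0.    0.    0.02]
0.111 [ 0.5404 -0.1881  0.1109] [ 0.    0.45 -0.32  0.02 -0.01 -0.01]
0.11 [ 0.5407 -0.1883  0.1107] [-1.37  0.67  4.95  0.08  0.35  0.02]
end t14.6 p [ 0.5407 -0.1883  0.1107] F [-1.4  0.4 -3.1] M [ 0.06  0.4  -0.01] w0.0367 g61
```

View pics/p1.png

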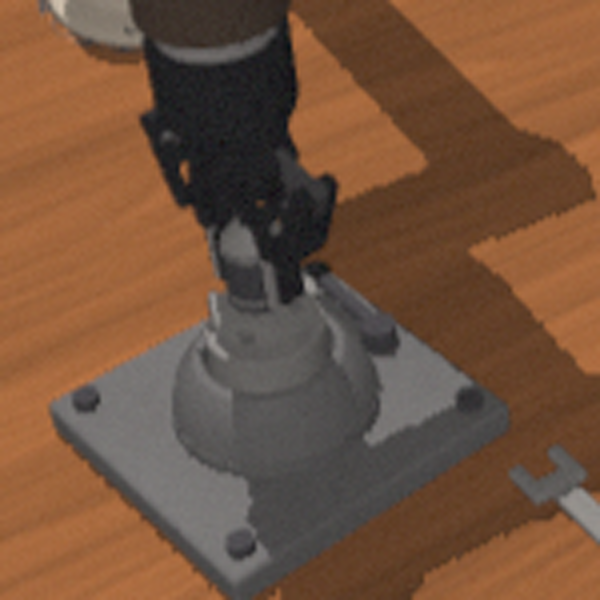

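Run:
```python
from h import *
b=np.load("base.npy"); z=.1095; a=194
while a>165:
    move_l([*SP,z],ori=ori(a),v=.03); f=F()-b
    print(a,np.round(current_ee_pos(),4),f.round(2))
    if a<193 and f[2]<1.5: break
    if np.linalg.norm(f[:3])>20 or abs(f[5])>.8: print("stop");break
    a-=1.5
st("end")
```

```text
194 [ 0.5408 -0.1883  0.1106] [-2.95  0.98 12.54  0.34  0.91  0.03]
192.5 [ 0.5413 -0.1883  0.1105] [-2.43  0.98 14.27  0.28  0.7  -0.05]
191.0 [ 0.5416 -0.1883  0.1105] [-1.75  0.7  14.74  0.22  0.48 -0.08]
189.5 [ 0.5417 -0.1883  0.1104] [-1.12  1.16 14.09  0.19  0.23 -0.05]
188.0 [ 0.5418 -0.1883  0.1103] [-0.07  1.09 13.89  0.22 -0.09 -0.03]
186.5 [ 0.5417 -0.1881  0.1101] [-0.22  1.66 13.87  0.47 -0.28  0.07]
185.0 [ 0.5416 -0.1882  0.11  ] [ 1.09  1.09 13.69  0.33 -0.53  0.06]
183.5 [ 0.5413 -0.1883  0.1098] [ 1.74  0.31 12.88  0.09 -0.84  0.04]
182.0 [ 0.5395 -0.1889  0.1074] [ 3.83 -5.15  2.91 -1.52 -1.21 -0.1 ]
180.5 [ 0.5396 -0.1889  0.1072] [ 3.92 -4.32  2.06 -1.42 -1.23  0.07]
179.0 [ 0.5395 -0.1893  0.1071] [ 3.93 -6.2   1.84 -1.98 -1.3   0.2 ]
177.5 [ 0.5398 -0.1897  0.1071] [ 4.28 -8.56  0.83 -2.55 -1.48  0.28]
end t18.3 p [ 0.5398 -0.1897  0.1071] F [ 4.9 -8.8 -8.6] M [-2.58 -1.45  0.31] w0.0368 g61
```

Run:
```python
from h import *
b=np.load("base.npy"); xy=np.array([.5402,-.1890]); 
for a in (179.5,181): move_l([*xy,.108],ori=ori(a),v=.03)
for i in range(6):
    hold(.15); f=F()-b; print(xy.round(4),np.round(current_ee_pos(),4),f.round(2))
    if np.hypot(*f[:2])<2: break
    xy=xy+np.clip(f[:2]*.0001,-.0006,.0006); move_l([*xy,.108],v=.03)
st()
cv2.imwrite("pics/p2.png",cv2.resize(grab_frame("scene")[190:270,115:215],(800,600),interpolation=cv2.INTER_CUBIC))
```

```text
[ 0.5402 -0.189 ] [ 0.5397 -0.1891  0.1058] [ 4.74 -2.98 -0.12 -1.03 -1.61  0.01]
[ 0.5407 -0.1893] [ 0.5396 -0.1891  0.1072] [ 2.78 -0.94  0.23 -0.48 -0.9   0.01]
[ 0.541  -0.1894] [ 0.5399 -0.1892  0.1077] [-0.46 -0.23  0.85  0.01 -0.    0.  ]
 t19.9 p [ 0.5399 -0.1892  0.1077] F [ 0.3  0.1 -8.6] M [-0.06  0.02 -0.05] w0.0369 g61
```

View pics/p2.png

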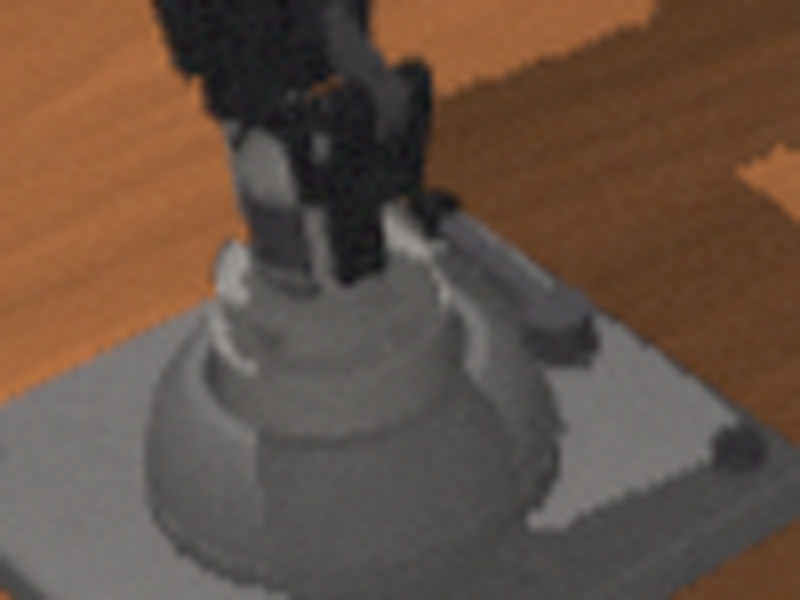

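Run:
```python
from h import *
b=np.load("base.npy"); xy=np.array([.5403,-.1893]); z=.1075
while z>.0925:
    z-=.0005
    move_l([*xy,z],v=.02); f=F()-b; p=np.array(current_ee_pos())
    print(round(z,4),xy.round(4),p.round(4),f.round(1))
    if np.linalg.norm(f[:3])>38 : print("limit"); break
    if p[2]<.1013 and f[2]>28: print("home?"); break
    xy=xy+np.clip(f[:2]*.00008,-.0003,.0003)
st()
```

```text
0.107 [ 0.5403 -0.1893] [ 0.5401 -0.1893  0.1069] [ 0.6  0.2  0.1 -0.  -0.   0. ]
0.1065 [ 0.5403 -0.1893] [ 0.5403 -0.1893  0.1065] [ 0.1  0.4  0.3 -0.   0.  -0. ]
0.106 [ 0.5404 -0.1892] [ 0.5404 -0.1893  0.106 ] [-0.5  0.3  0.2  0.  -0.  -0. ]
0.1055 [ 0.5403 -0.1892] [ 0.5405 -0.1893  0.1058] [-0.2  0.   2.2  0.   0.1 -0. ]
0.105 [ 0.5403 -0.1892] [ 0.5405 -0.1893  0.1057] [-1.2  0.8  6.7  0.2  0.6  0. ]
0.1045 [ 0.5402 -0.1892] [ 0.5405 -0.1894  0.1057] [-3.7  1.1 14.   0.3  1.2  0. ]
0.104 [ 0.5399 -0.1891] [ 0.5406 -0.1894  0.1057] [-3.9  1.2 16.4  0.4  1.3  0. ]
0.1035 [ 0.5396 -0.189 ] [ 0.5405 -0.1894  0.1055] [-3.7  1.2 17.3  0.4  1.3  0. ]
0.103 [ 0.5393 -0.1889] [ 0.5405 -0.1893  0.1052] [-3.4  1.1 18.1  0.3  1.3 -0. ]
0.1025 [ 0.539  -0.1888] [ 0.5404 -0.1893  0.1049] [-3.8  0.8 17.9  0.3  1.2 -0. ]
0.102 [ 0.5387 -0.1887] [ 0.5404 -0.1893  0.1045] [-3.   1.5 17.6  0.3  1.1  0. ]
0.1015 [ 0.5385 -0.1886] [ 0.5403 -0.1892  0.1041] [-2.7  0.7 18.2  0.2  1.  -0. ]
0.101 [ 0.5383 -0.1886] [ 0.5403 -0.1892  0.1037] [-3.3  0.5 18.1  0.2  1.   0. ]
0.1005 [ 0.538  -0.1885] [ 0
[... 350 characters left out ...]
 [-2.1  0.2 20.4  0.2  0.8  0. ]
0.098 [ 0.5371 -0.1885] [ 0.5403 -0.1895  0.1015] [-1.5 -0.1 20.6  0.1  0.8  0. ]
0.0975 [ 0.537  -0.1885] [ 0.5404 -0.1895  0.1011] [-1.9  0.2 20.7  0.1  0.8  0. ]
0.097 [ 0.5369 -0.1885] [ 0.5404 -0.1896  0.1008] [-1.1 -0.2 21.1  0.1  0.8 -0. ]
0.0965 [ 0.5368 -0.1885] [ 0.5404 -0.1896  0.1008] [-2.2 -0.1 23.7  0.3  1.   0. ]
0.096 [ 0.5366 -0.1885] [ 0.5404 -0.1896  0.1008] [-2.2  0.9 25.7  0.4  1.2 -0. ]
0.0955 [ 0.5364 -0.1885] [ 0.5404 -0.1896  0.1008] [-2.8  1.3 27.8  0.5  1.3 -0. ]
0.095 [ 0.5362 -0.1884] [ 0.5404 -0.1896  0.1008] [-2.8  1.6 29.4  0.5  1.4 -0. ]
home?
 t27.4 p [ 0.5404 -0.1896  0.1008] F [-3.6  0.9 21.1] M [0.46 1.52 0.03] w0.0368 g64
```

Run:
```python
from h import *
move_l([.5375,-.1890,.0935],v=.02); hold(.2); st("press")
move_l([.5402,-.1895,.1000],v=.03); hold(.2); st("relax")
set_gripper(.085); st("open")
p=np.array(current_ee_pos()); 
move_l([.5404,-.1896,.24],v=.12); st("up")
move_to([.40,-.02,.30],ori(181)); hold(.3); st("away")
t=grab_frame("top"); s=grab_frame("scene"); SPn=[.5404,-.1893]
cv2.imwrite("pics/f1.png",np.hstack([cv2.resize(t[70:310,70:440],(500,324)),cv2.resize(s[200:275,110:215],(300,324-110)) if 0 else cv2.resize(s[190:290,105:205],(300,324),interpolation=cv2.INTER_CUBIC)]))
```

```text
press t27.9 p [ 0.5409 -0.1898  0.1007] F [-7.3  3.8 30.9] M [ 1.39  2.74 -0.1 ] w0.0363 g66
relax t28.5 p [ 0.5412 -0.1895  0.1008] F [-1.8  1.4  5.6] M [ 0.61  0.68 -0.04] w0.0369 g62
open t29.0 p [ 0.5402 -0.1896  0.0999] F [-0.7  0.1  0.5] M [-0.03 -0.   -0.04] w0.0850 g0
up t30.3 p [ 0.5399 -0.1895  0.239 ] F [ 0.2  0.3 -0.1] M [-0.04 -0.04  0.02] w0.0849 g0
away t31.5 p [ 0.4004 -0.0204  0.2994] F [-0.   0.8  0.5] M [ 0.01 -0.03  0.  ] w0.0847 g0
```

View pics/f1.png

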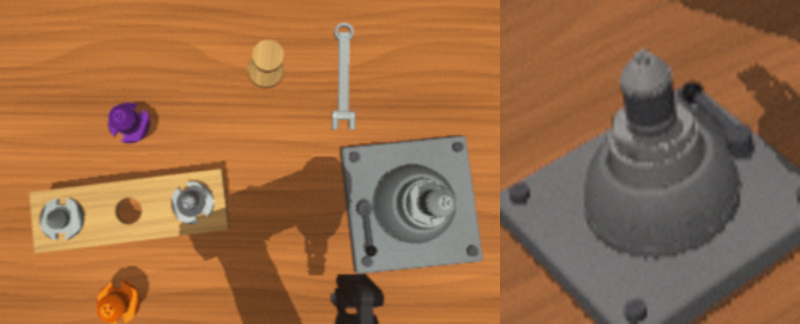

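The picture shows the chuck upright in the spindle with its flange flush on the nose (about pixel 655,130). The other tools, spool, wrench and look-alikes are where they were, and the gripper is clear.

```bash
python3 -c "
from rig import *
print(job_done())"
```

```text
the job is handed in; nothing more can be done
None
```

The chuck is fitted and released with its flange flush on the spindle nose; the highest load I read on the spindle was about 40 N, nothing else appears to have moved, and the job was handed in at about 32 s.

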